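# Release the filter slide with the pin and push it out through the light flap

### The job

The filter slide is locked inside the low filter photometer in front of you by a recessed snap button. Take the release pin from its stand, reach with it through the hole in the slide to hold the button down and, keeping it down, push the slide out with the pin through the light flap and on to the end stop, so that the flap falls shut behind it. Then put the pin back upright in its stand, leaving the other things on the bench where they are.

Things in the scene. Friction and masses are not known exactly. Their poses are not given: they have to be found in the camera images.
- filter_photometer: Low fixed photometer: grey base 150 (x) x 270 (y) mm, origin under its centre on the bench, +x to its back. An open track runs along y at x = -50 mm: rails at z = 30 mm, between them an 18 mm wide groove, floor z = 18 mm; front cheek with lip to z = 49 mm. White head, top z = 76 mm, over x = -28 to 75, y = 10 to 130 mm, behind the track. Right of it, y < 8 mm, lies the open unloading deck.
- release_button (a joint): Steel snap button, 13 mm in diameter, rising from the groove at photometer (-50, 95) mm into the slide's hole. 0 = up (top at z = 38 mm, 6 mm below the slide's top), 0.011 m = fully down (z = 27 mm). Slide free when more than 0.008 m down. Spring 2.5 N (up) to 5 N (down): hold it down while the slide starts to move; then the slide covers it, and it pops up when the slide has gone.
- release_button_top (a point): Centre of the top of the button; moves with it.
- filter_slide: Loose slide, 0.3 kg, in the track: steel runner 32 (x) x 100 (y) x 14 mm, origin under the runner's centre; behind it a 6 mm thick black frame with two round glass filters (x = 16 to 94 mm). Locked: origin at photometer (-50, 65, 30) mm. It moves only towards photometer -y (robot's right), 140 mm to the end stop (origin y = -75 mm); it clears the flap in the last 10 mm. Drag 2 to 8 N.
- filter_slide_hole (a point): Centre of the upper mouth of the round hole, 16 mm in diameter, straight down through the runner, 30 mm to the slide's +y side of its origin (its trailing end), mouth at photometer z = 44 mm. The pin goes through it to the button and pushes the slide by the wall of the hole.
- photometer_end_stop (a point): Middle of the face of the end stop at the right end of the track, at rail height: photometer (-50, -125, 30) mm.
- light_flap (a joint): Black flap 66 x 27 mm over the outlet at the right side of the head, hinged along its upper edge at photometer y = 8, z = 66 mm. 0 = hanging shut, growing (rad) as its lower edge swings out to -y; the passing slide opens it to about 0.7; it falls shut by its own weight once the slide is past.
- release_pin: Loose release pin, 0.12 kg, 150 mm long, standing upright in its stand: origin at the centre of its tip, +z up along it. Steel pin 8 mm in diameter with a blunt tip, flange 24 mm in diameter from 50 to 55 mm above the tip, shank 9 mm, then a black round handle 18 mm in diameter from 82 to 150 mm.
- pin_stand: Fixed dark steel stand: foot 68 mm in diameter, 4 mm high; round post 44 mm in diameter, 56 mm high, with a bore 15 mm in diameter from the top down to 5 mm above the bench. The pin hangs in it with its flange on the top, tip 6 mm above the bench. Origin under its centre.
- pin_stand_mouth (a point): Centre of the bore at the top of the stand, 56 mm above the bench.
- amber_bottle: Loose screw-cap bottle, 46 mm in diameter, 86 mm high; bystander. Origin under its centre.
- blue_tip_rack: Loose pipette tip rack 84 x 124 x 65 mm; bystander. Origin under its centre.

How it is judged (in metres and radians):
On the way, in this order (a step that is already met when the one before it is completed fails the run):
1. the pin holds the button down through the hole of the slide (value of joint release_button above 0.0083 m and distance between release_pin and release_button_top below 0.009 m), for 0.1 s.
2. the pin, in the hole of the slide, has pushed it through the flap (value of joint light_flap above 0.4 rad and y of filter_slide in the frame of filter_photometer below 0.04 m and horizontal distance between release_pin and filter_slide_hole below 0.009 m and z of release_pin in the frame of filter_photometer below 0.044 m), for 0.1 s.
At the end, for the whole second after the job is handed in: The slide lies flat in the track within 8 mm of the end stop, the flap hangs shut (within 0.08 rad), the button is up again (within 2 mm), and the pin stands upright (within 0.12 rad) in the bore of its stand, seated within 6 mm of its depth; pin and slide are at rest (y of filter_slide in the frame of filter_photometer below -0.067 m and z of filter_slide in the frame of filter_photometer below 0.034 m and angle between the y axis of filter_slide and the y axis of filter_photometer, either way round below 0.08 rad and angle between filter_slide's own z axis and vertical below 0.06 rad and value of joint light_flap below 0.08 rad and value of joint release_button below 0.002 m and horizontal distance between release_pin and pin_stand_mouth below 0.009 m and height (world z) of release_pin below 0.012 m and angle between release_pin's own z axis and vertical below 0.12 rad and linear speed of each of release_pin, filter_slide below 0.02 m/s); the robot touches nothing.
It fails at once if the gripper touched the slide itself (it is pushed with the pin) (contact force between any of the fingers, the arm and filter_slide above 1 N).
It fails at once if a bystander was shifted by more than 25 mm (distance of any of amber_bottle, blue_tip_rack from where it was at the start of the episode above 0.025 m).
It also fails if it takes over 54 s, if anything falls off the work surface, if the arm or the gripper's body presses on something with over 40 N, if the wrist force passes 120 N, or if a joint passes its speed limit or range.

### The arm

A 6-joint arm with a two-finger parallel gripper is mounted at the origin on a cart in front of the work surface, level with it; the furniture and walls round the work are solid. World frame = base frame: x ahead of the robot, y to its left, z up, the work surface at z = 0. Lengths are in m, angles in degrees, forces in N, time in s.
With the tool pointing down it reaches from about 0.3 to 0.75 m from the base axis. Payload 8.5 kg.
Tool frame: the origin (TCP) lies midway between the tips of the shut fingers; the grasp point (between the pads) lies 19 mm behind it; z points along the fingers, y is the line along which they close (so a half turn about z gives the same grasp; the last joint's range is limited). The gripper opens to 85 mm and grips with 20 to 120 N. Pads are 22 mm wide; open, the fingers measure 114 mm over their backs; the gripper's body (76 mm by 85 mm) begins 54 mm behind the grasp point. The pads swing forward as they close: fully open they stand 13 mm farther back than shut.
Start: joints at [57.565, 21.807, 74.336, -0, 83.858, -12.336], TCP at [0.189, 0.516, 0.231] pointing down, gripper open.
Joint ranges: [-178.18, 178.18], [-50.72, 133.34], [12.68, 142.11], [-81.47, 261.47], [9.98, 163.14], [-165.26, 165.26]. Speed limits (degrees/s): [136.94, 136.94, 180, 180, 180, 180].

### API

Orientations are given as a 3x3 rotation matrix whose columns are the frame's x, y, z axes.
In Python, from rig import monitor, optics, close_job, models gives the robot as it stands.
- The arm moves only by the tool step_arm, never from a script. Its arguments are lists of equal length, an entry for each row: "fingers": the closure, from -1 (fully open) to 1 (shut); "travel": the shift along the tool's x, y, z scaled (see below), a list of three; "twist": the turn about the tool's z scaled (see below). In form: {"fingers": [fingers, ...], "travel": [[tx, ty, tz], ...], "twist": [twist, ...]}. A call has 1 to 10 rows; each row shifts and turns the commanded pose from where the row before left it, along the tool's axes as they then stand; what a row does not reach is not made up. The controller multiplies each number of a shift by 100 mm and each number of a turn by pi rad. A row lasts 1/8 s, in which the tool goes at most 62.5 mm and 10.7 degrees, less where a joint would pass 70% of its speed; a pose out of reach is approached as far as the arm can. A call with a number of a shift or a turn outside -1 to 1 is refused whole. A call with a gripper value outside its range is refused whole. The fingers move at their own pace and stop on an object; "force" is the grip in N (left out, the last holds). Time passes only in rows, so rows that do not move let the fingers close. It gives the time, the measured TCP pose, the force, the opening and the grip force at its end, in the units of the state.
- monitor.observe(): the state, without advancing time (a new reading comes with each control period).
- optics.get_image(name): name is "side" or "top"; returns (picture, depth): 400x640x3 uint8, blue, green, red; 400x640 float32, m along the optical axis (not along the pixel's ray), 0 where there is no reading.
- optics.get_calibration(name): a dict with "vertical_fov" (degrees; the focal length in pixels is half the picture's height over the tangent of half this angle, whatever the lens; pixels are square), "cx", "cy" (the principal point, pixels), "world_from_camera" (4x4, takes a point from camera to world coordinates). Camera axes: x right, y up, looking along -z (the intrinsics and any distortion apply to the point x, -y, -z); pixel columns grow to the right and rows downward; lengths in m; the calibration is good to about 2 mm. A picture is of the moment at which its call begins. get_calibration takes no time and is no camera call.
- close_job(): hands the job in; it is judged then, once.
Trained networks look in the newest picture that a camera, given by its name, has taken for a name from the list of things; names that differ only in an ending like _2 or _b are one class to them, and where a whole thing is asked for, a point or a joint stands for the part that bears it (a point fixed in the world has none). Each returns a list of dicts, best first, with "confidence" (0 to 1); they miss things now and then, are a little off and sometimes report something else, mostly with a low value. They report only what shows in the picture. A call takes as long as a camera call.
- models.trace(camera, query): "mask" (400x640 bool, what is visible of it) and "point" ([column, row] in pixels, amid what is visible of it).
- models.landmark_of(camera, query): "point" ([column, row] in pixels: a listed point, or the origin of a listed thing).
The state is a dict: "time_s": time; "q": joint angles; "qvel": joint speeds; "joint_efforts": joint torques, N m; "position": TCP position; "tool_rot": TCP orientation; "ft_force": force on the tool from outside, world axes, zero at the start; "wrist_torque": the same for the moment, N m; "grip_width": finger opening in m; "gripper_force": force on a finger pad.
Only numpy, scipy, OpenCV 4.12 (cv2) and the standard library are available. Lean on these libraries where they do the work, as an engineer would, in place of code of your own. Each camera call takes 0.05 s, during which the arm holds its last target. There are 200 camera calls.

## Working session

There is one attempt and no reset: what is moved stays moved. The work goes in short steps, Python scripts to look and compute and a tool call to move; the robot and the scene stay as the last step left them, time stands still between calls to the robot, and variables do not carry over. Pictures are saved under pics/ and viewed, at most 10 in all, crops included, and the job is handed in when it is done.

Besides the shell and the picture viewer there is one more tool, called after "Request:" as name(argument=value, ...), one argument or row to a line, values as JSON. step_arm: Moves the arm, as the interface text tells. Its arguments: {"type":"object","properties":{"fingers":{"type":"array","items":{"type":"number"}},"travel":{"type":"array","items":{"type":"array","items":{"type":"number"}}},"twist":{"type":"array","items":{"type":"number"}},"force":{"type":"number"}},"required":["fingers","travel","twist"]}

```bash
mkdir -p pics
cat > h.py <<'E'
import numpy as np, cv2
from rig import monitor, optics, models
def ray(cam,p):
    c=optics.get_calibration(cam); f=200/np.tan(np.radians(c["vertical_fov"])/2)
    T=np.array(c["world_from_camera"]); d=np.array([(p[0]-c["cx"])/f,-(p[1]-c["cy"])/f,-1.])
    return T[:3,3],T[:3,:3]@d
def atz(cam,p,z):
    o,d=ray(cam,p); return o+d*(z-o[2])/d[2]
def proj(cam,P):
    c=optics.get_calibration(cam); f=200/np.tan(np.radians(c["vertical_fov"])/2)
    T=np.array(c["world_from_camera"]); q=T[:3,:3].T@(np.array(P)-T[:3,3])
    return np.array([c["cx"]+f*q[0]/-q[2], c["cy"]-f*q[1]/-q[2]])
def tri(p1,p2):
    a,u=ray("top",p1);b,v=ray("side",p2)
    s=np.linalg.lstsq(np.stack([u,-v],1),b-a,rcond=None)[0]
    A=a+u*s[0];B=b+v*s[1]; return (A+B)/2,np.linalg.norm(A-B)
E
python3 - <<'E'
from h import *
np.set_printoptions(precision=4,suppress=True)
for k in ["top","side"]:
    im,d=optics.get_image(k); cv2.imwrite(f"pics/{k}0.png",im); np.save(f"{k}d.npy",d)
    c=optics.get_calibration(k); print(k,{a:b for a,b in c.items()})
for q in ["filter_photometer","release_button_top","filter_slide","filter_slide_hole","photometer_end_stop","release_pin","pin_stand","pin_stand_mouth","amber_bottle","blue_tip_rack"]:
    for k in ["top","side"]:
        r=models.landmark_of(k,q)
        print(q,k,[(np.round(x["point"],1),round(x["confidence"],2)) for x in r[:3]])
print(monitor.observe())
E
```

```text
top {'vertical_fov': 49.75078995579079, 'cx': 316.1942300565759, 'cy': 201.84157396796138, 'world_from_camera': array([[-0.1586,  0.9663, -0.203 ,  0.2883],
       [-0.9873, -0.1542,  0.0374,  0.0168],
       [ 0.0049,  0.2063,  0.9785,  1.0947],
       [ 0.    ,  0.    ,  0.    ,  1.    ]])}
side {'vertical_fov': 46.52665072808026, 'cx': 322.5755330685555, 'cy': 205.40037533203918, 'world_from_camera': array([[ 0.9985, -0.0434,  0.0346,  0.5341],
       [ 0.0509,  0.4684, -0.8821, -1.0152],
       [ 0.022 ,  0.8825,  0.4698,  0.6252],
       [ 0.    ,  0.    ,  0.    ,  1.    ]])}
filter_photometer top [(array([319. , 180.9]), 0.85)]
filter_photometer side [(array([353.4, 245.8]), 0.83)]
release_button_top top [(array([287.1, 196.5]), 0.49)]
release_button_top side []
filter_slide top [(array([297.1, 194.8]), 0.9)]
filter_slide side [(array([339.4, 220.3]), 0.51)]
filter_slide_hole top [(array([282.2, 197.5]), 0.72)]
filter_slide_hole side [(array([339.4, 209.5]), 0.68)]
photometer_end_stop top [(array([370. , 190.7]), 0.66)]
photometer_end_stop side [(array([328.8, 263.6]), 0.94)]

[... 428 characters left out ...]
 197.4]), 0.77), (array([287.1, 196.1]), 0.58)]
blue_tip_rack side [(array([350.8, 186. ]), 0.85), (array([338.5, 224.3]), 0.65)]
{'time_s': 1.1, 'q': array([ 57.5644,  21.8073,  74.3361,  -0.0003,  83.8584, -12.3361]), 'qvel': array([ 0.0826,  0.1133,  0.0615, -0.0672, -0.0789,  0.0253]), 'joint_efforts': array([  0.0019, -44.8335, -23.1469,  -0.    ,   0.0006,   0.    ]), 'position': array([0.189 , 0.5165, 0.2313]), 'tool_rot': array([[-0.9391,  0.3436, -0.    ],
       [ 0.3436,  0.9391, -0.    ],
       [ 0.    , -0.    , -1.    ]]), 'ft_force': array([-0.3127, -0.2202, -0.1066]), 'wrist_torque': array([ 0.0149,  0.0013, -0.0097]), 'gripper_force': 0.0, 'grip_width': 0.08534464781370674}
```

View pics/top0.png

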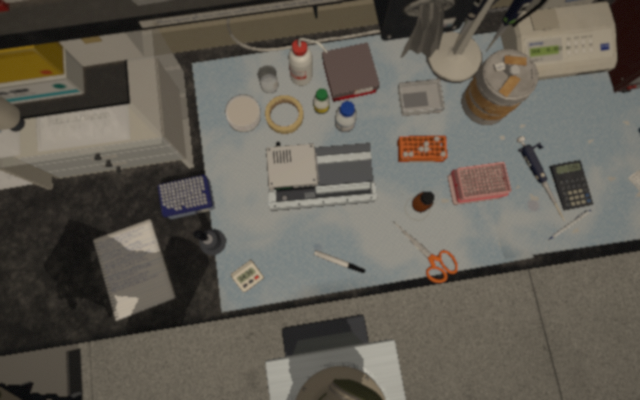

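View pics/side0.png

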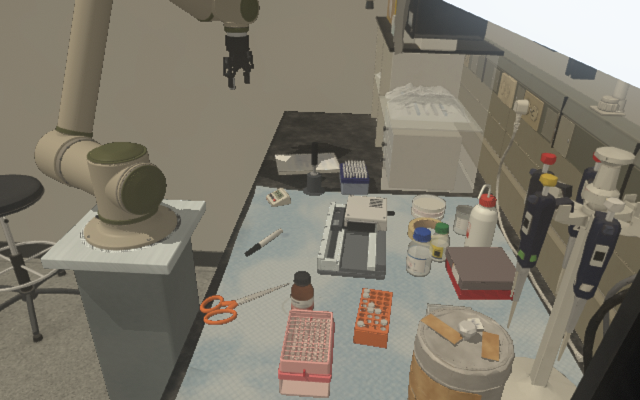

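The top view shows the photometer at (320,175), its track at rows ~190-205, the stand at about (210,240), the blue rack at (185,197) and the bottle at (424,201). The side view agrees. The resolution is coarse, so I'll compute positions and check them against depth.

Run:
```python
from h import *
np.set_printoptions(precision=4,suppress=True)
print("tcp",proj("top",[.189,.516,.231]),proj("side",[.189,.516,.231]), "base",proj("top",[0,0,0]),proj("side",[0,0,0]))
D={k:np.load(k+"d.npy") for k in ["top","side"]}
def dp(k,p):
    o,d=ray(k,p); z=D[k][int(round(p[1])),int(round(p[0]))]; return o+d*z
for n,t,s,z in [("photo",(319,180.9),(353.4,245.8),0),("slide",(297.1,194.8),(339.4,220.3),.03),("hole",(282.2,197.5),(339.4,209.5),.044),("stop",(370,190.7),(328.8,263.6),.03),("stand",(213.6,245.5),(318.1,189.6),0),("mouth",(206.5,238.6),(313.3,176),.056),("mouth2",(213.8,244),(313.3,176),.056),("bottle",(420.5,201.1),(304,309.1),0),("rack",(188.9,197.4),(350.8,186),0)]:
    print(n,*tri(t,s),"top",atz("top",t,z)[:2],"side",atz("side",s,z)[:2],"dep",dp("top",t),dp("side",s))
for p in [(240,260),(300,225),(500,220),(292,165),(345,165)]: print(p,dp("top",p))
for p in [(260,220),(240,330),(365,205)]: print(p,dp("side",p))
a=cv2.imread("pics/top0.png")[130:280,150:400]; cv2.imwrite("pics/tc.png",cv2.resize(a,None,fx=3.2,fy=3.2,interpolation=cv2.INTER_CUBIC))
a=cv2.imread("pics/side0.png")[130:290,240:440]; cv2.imwrite("pics/sc.png",cv2.resize(a,None,fx=3.7,fy=3.7,interpolation=cv2.INTER_CUBIC))
```

```text
tcp [ 58.6658 389.7058] [239.8327  89.9086] base [340.4264 415.4942] [131.7532 225.8515]
photo [ 0.5728 -0.0413 -0.0038] 0.004235670508705976 top [ 0.5696 -0.0413] side [ 0.5746 -0.0461] dep [ 0.5534 -0.0379  0.0631] [ 0.5728 -0.0886  0.0274]
slide [0.536  0.021  0.0317] 0.0031674817687874796 top [0.5348 0.0209] side [0.5376 0.0248] dep [0.5314 0.0208 0.0448] [0.5375 0.0009 0.0437]
hole [0.5338 0.0589 0.0422] 0.0054656847635279684 top [0.5306 0.0585] side [0.5364 0.0572] dep [0.5362 0.0595 0.0196] [0.5364 0.0624 0.0412]
stop [ 0.5174 -0.164   0.0262] 0.0007392871103530487 top [ 0.5162 -0.1634] side [ 0.5179 -0.1693] dep [ 0.5193 -0.1658  0.0157] [ 0.518  -0.1786  0.0365]
stand [0.4572 0.2517 0.001 ] 0.025275160505781744 top [0.4447 0.2498] side [0.4692 0.2598] dep [0.438  0.2399 0.0466] [0.4704 0.2367 0.0113]
mouth [0.4558 0.2546 0.0476] 0.003090706523657389 top [0.456 0.253] side [0.4555 0.2353] dep [0.4489 0.243  0.0997] [0.4556 0.2338 0.0567]
mouth2 [0.448  0.239  0.0526] 0.014657367557001812 top [0.4402 0.237 ] side [0.4555 0.2353] dep [0.4404 0.2373 0.0549] [0.4556 0.2338 0.0567]
bottle [ 0.4739 -0.2922  0.0031] 0.00043120860679293175 top [ 0.4747 -0.293 ] side [ 0.4734 -0.2886] dep [ 0.4642 -0.2756  0.0617] [ 0.4754 -0.3121  0.0202]
rack [0.5739 0.2984 0.0001] 0.010028441102745502 top [0.5791 0.2993] side [0.5691 0.295 ] dep [0.5625 0.2831 0.0627] [0.5675 0.2355 0.0284]
(240, 260) [ 0.3979  0.1884 -0.0013]
(300, 225) [0.4616 0.0255 0.0026]
(500, 220) [ 0.3932 -0.4832  0.0045]
(292, 165) [0.6005 0.0218 0.0757]
(345, 165) [ 0.5933 -0.1126  0.029 ]
(260, 220) [0.3255 0.0559 0.0022]
(240, 330) [ 0.3584 -0.3592  0.0021]
(365, 205) [0.6003 0.0266 0.0767]
```

View pics/tc.png

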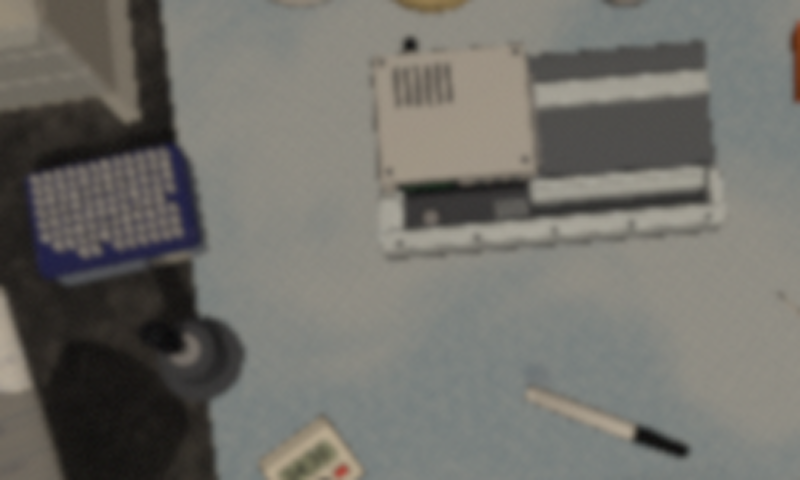

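View pics/sc.png

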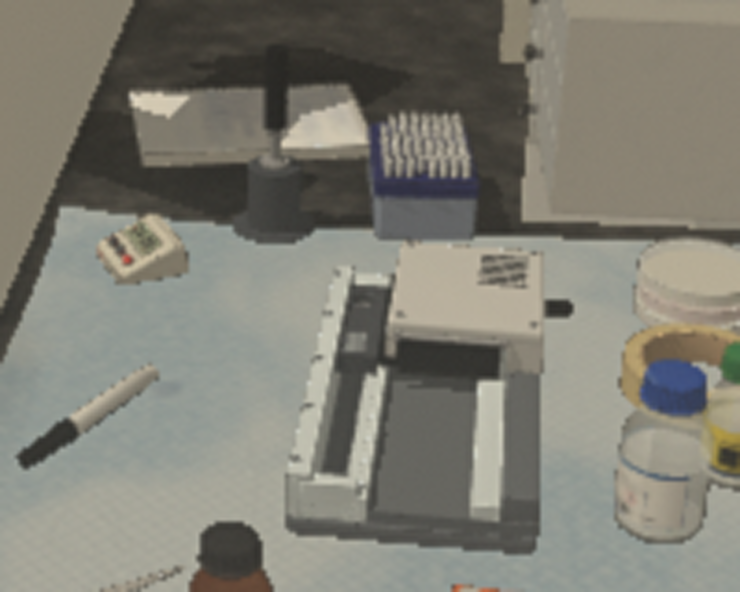

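Both crops confirm the layout: in the top crop the button shows in the hole at (432,216), the stand is at (205,355) and the handle top at (160,335). Next I'll fit the geometry from the depth clouds.

Run:
```python
from h import *
from scipy.optimize import least_squares
np.set_printoptions(precision=4,suppress=True)
def cloud(k):
    D=np.load(k+"d.npy"); v,u=np.mgrid[:400,:640]
    c=optics.get_calibration(k); f=200/np.tan(np.radians(c["vertical_fov"])/2); T=np.array(c["world_from_camera"])
    d=np.stack([(u-c["cx"])/f,-(v-c["cy"])/f,-np.ones_like(u,float)],-1)@T[:3,:3].T
    P=(T[:3,3]+d*D[...,None])[D>0]; return P
for k in ["top","side"]:
    P=cloud(k); box=(P[:,0]>.44)&(P[:,0]<.72)&(P[:,1]>-.22)&(P[:,1]<.14)
    B=P[box]
    b0=B[(B[:,2]<.01)]; print(k,"bench z",np.median(b0[:,2]))
    H=B[(B[:,2]>.066)&(B[:,2]<.086)]; print("head n",len(H),np.median(H[:,2]),cv2.minAreaRect(H[:,:2].astype(np.float32)))
    L=B[(B[:,2]>.043)&(B[:,2]<.055)&(B[:,0]<.55)]
    print("lip",len(L),cv2.minAreaRect(L[:,:2].astype(np.float32)))
    S=P[(abs(P[:,0]-.45)<.06)&(abs(P[:,1]-.245)<.06)]
    for lo,hi in [(.015,.05),(.05,.062),(.09,.143),(.143,.16)]:
        q=S[(S[:,2]>lo)&(S[:,2]<hi)]; print(lo,len(q),q[:,:2].min(0),q[:,:2].max(0),q.mean(0)) if len(q) else None
    q=S[(S[:,2]>.09)&(S[:,2]<.15)]
    if len(q)>5: print("handle",least_squares(lambda c:np.hypot(*(q[:,:2]-c).T)-.009,q[:,:2].mean(0)+.003*(np.array([1,0]) if k=="top" else np.array([0,1])),loss="soft_l1",f_scale=.002).x)
    q=S[(S[:,2]>.012)&(S[:,2]<.05)]
    if len(q)>5: print("post",least_squares(lambda c:np.hypot(*(q[:,:2]-c).T)-.022,[.455,.248],loss="soft_l1",f_scale=.002).x)
for k in ["top","side"]:
    optics.get_image(k)
    for n in ["release_pin","pin_stand"]:
        r=models.trace(k,n)
        for x in r[:2]:
            ys,xs=np.where(x["mask"]); print(k,n,x["confidence"],len(xs),xs.min(),xs.max(),ys.min(),ys.max(),xs.mean(),ys.mean())
```

```text
top bench z 0.0006365736962494761
head n 2138 0.07555491731974506 ((0.6249103546142578, -0.04201394319534302), (0.1361558437347412, 0.2836728096008301), 18.377336502075195)
lip 1026 ((0.5236932039260864, -0.04199978709220886), (0.26935383677482605, 0.04830377176403999), 85.91644287109375)
0.015 59 [0.4335 0.2279] [0.4713 0.2579] [0.4454 0.2362 0.0327]
0.05 191 [0.4344 0.2281] [0.4766 0.2706] [0.4529 0.2459 0.0565]
0.09 50 [0.4463 0.24  ] [0.4624 0.2542] [0.4514 0.2446 0.1193]
0.143 57 [0.447  0.2405] [0.4631 0.2588] [0.4547 0.2486 0.154 ]
handle [0.4556 0.2501]
post [0.4558 0.2502]
side bench z 0.0007911071998543129
head n 1189 0.07562000648023659 ((0.6216407418251038, -0.045085594058036804), (0.1324751228094101, 0.27799221873283386), 15.2488374710083)
lip 596 ((0.524466872215271, -0.044161081314086914), (0.2722305357456207, 0.047769177705049515), 85.92479705810547)
0.015 152 [0.4362 0.223 ] [0.4772 0.2578] [0.4565 0.2323 0.0324]
0.05 86 [0.4359 0.2239] [0.4774 0.2663] [0.4565 0.2399 0.0561]
0.09 108 [0.4468 0.236 ] [0.4647 0.2539] [0.4565 0.2435 0.1163]
0.143 35 [0.4492 0.2344] [0.4643 0.254 ] [0.4567 0.2437 0.1511]
handle [0.4556 0.2497]
post [0.4562 0.2498]
top release_pin 0.61 171 194 212 230 244 203.140350877193 236.40350877192984
top pin_stand 0.76 429 200 226 229 254 214.56177156177156 242.2027972027972
side release_pin 0.48 172 311 317 142 175 314.1686046511628 157.54651162790697
side pin_stand 0.67 386 303 324 172 196 313.2435233160622 185.2901554404145
```

Request:
step_arm(
  fingers=[-1, -1, -1, -1, -1, -1, -1, -1, -1, -1],
  travel=[
    [0, 0, 0],
    [0, 0, 0],
    [-0.357, -0.31, 0],
    [-0.357, -0.31, 0],
    [-0.357, -0.31, 0],
    [-0.357, -0.31, 0],
    [-0.357, -0.31, 0],
    [-0.357, -0.31, 0],
    [-0.357, -0.31, 0],
    [-0.357, -0.31, 0],
  ],
  twist=[-0.0445, -0.0445, 0, 0, 0, 0, 0, 0, 0, 0],
)

```text
time_s: 2.65
position: [0.4572, 0.2476, 0.2315]
tool_rot: [[-0.997, 0.071, 0.0], [0.071, 0.997, 0.0], [-0.0, 0.0, -1.0]]
ft_force: [1.3, 0.1, -0.1]
grip_width: 0.0855
gripper_force: 0.0
```

```bash
cat > cl.py <<'E'
from h import *
from scipy.optimize import least_squares
np.set_printoptions(precision=4,suppress=True)
def cloud(k,D):
    v,u=np.mgrid[:400,:640]
    c=optics.get_calibration(k); f=200/np.tan(np.radians(c["vertical_fov"])/2); T=np.array(c["world_from_camera"])
    d=np.stack([(u-c["cx"])/f,-(v-c["cy"])/f,-np.ones_like(u,float)],-1)@T[:3,:3].T
    return (T[:3,3]+d*D[...,None])[D>0]
E
python3 - <<'E'
from cl import *
s=monitor.observe(); print(s["time_s"],s["position"],s["tool_rot"][:,1],s["q"])
psi=np.radians(-4.08); R=np.array([[np.cos(psi),-np.sin(psi)],[np.sin(psi),np.cos(psi)]]); O=np.array([.575,-.0466])
for k in ["top","side"]:
    P=cloud(k,np.load(k+"d.npy")); q=P.copy(); q[:,:2]=(P[:,:2]-O)@R
    H=q[(q[:,2]>.068)&(q[:,2]<.084)&(q[:,0]>-.045)&(q[:,0]<.09)&(abs(q[:,1]-.07)<.09)]
    print(k,"head x,y",np.percentile(H[:,0],[.3,99.7]),np.percentile(H[:,1],[.3,99.7]))
    for a,b in [(-.02,.02),(.04,.07)]:
        h=H[(H[:,0]>a)&(H[:,0]<b)];print("  y ext",np.percentile(h[:,1],[.5,99.5]))
    for a,b in [(.02,.05),(.08,.12)]:
        h=H[(H[:,1]>a)&(H[:,1]<b)];print("  x ext",np.percentile(h[:,0],[.5,99.5]))
    L=q[(q[:,2]>.045)&(q[:,2]<.055)&(q[:,0]<-.04)&(q[:,0]>-.1)&(abs(q[:,1])<.16)]
    print("lip x,y",np.percentile(L[:,0],[1,99]),np.percentile(L[:,1],[.5,99.5]))
    G=q[(q[:,2]>.008)&(abs(q[:,1])<.16)&(abs(q[:,0])<.1)]
    for a,b in [(-.1,-.04)]: print("front y",np.percentile(G[(G[:,0]>-.085)&(G[:,0]<-.04)][:,1],[.3,99.7]), "front x",np.percentile(G[:,0],.5))
E
```

```text
2.65 [0.4572 0.2476 0.2315] [0.0712 0.9975 0.0002] [ 15.3734  18.7711  79.0313   0.0026  82.1775 -70.5455]
top head x,y [-0.0285  0.0739] [0.0088 0.131 ]
  y ext [0.0091 0.1305]
  y ext [0.0117 0.1305]
  x ext [-0.0279  0.0739]
  x ext [-0.0286  0.0725]
lip x,y [-0.0753 -0.0412] [-0.1323  0.1351]
front y [-0.1323  0.1351] front x -0.07522883928156165
side head x,y [-0.0269  0.0731] [0.0058 0.1283]
  y ext [0.0058 0.1275]
  y ext [0.0068 0.1277]
  x ext [-0.0268  0.073 ]
  x ext [-0.0267  0.073 ]
lip x,y [-0.074  -0.0432] [-0.1362  0.132 ]
front y [-0.1375  0.1325] front x -0.0735221627470074
```

Request:
step_arm(
  fingers=[-1, -1, -1, -1, 1, 1, 1, 1, 1, 1],
  travel=[
    [0.012, 0.015, 0.41],
    [0, 0, 0.41],
    [0, 0, 0.41],
    [0, 0, 0],
    [0, 0, 0],
    [0, 0, 0],
    [0, 0, 0],
    [0, 0, 0],
    [0, 0, 0],
    [0, 0, 0],
  ],
  twist=[0, 0, 0, 0, 0, 0, 0, 0, 0, 0],
  force=100,
)

```text
time_s: 3.9
position: [0.4554, 0.2504, 0.1092]
tool_rot: [[-0.997, 0.071, 0.001], [0.071, 0.997, 0.0], [-0.001, 0.0, -1.0]]
ft_force: [-1.4, -0.5, 6.6]
grip_width: 0.0158
gripper_force: 97.3
```

Request:
step_arm(
  fingers=[1, 1, 1, 1, 1, 1, 1, 1, 1, 1],
  travel=[
    [0, 0, -0.5],
    [0, 0, -0.5],
    [-0.181, -0.386, 0],
    [-0.181, -0.386, 0],
    [-0.181, -0.386, 0],
    [-0.181, -0.386, 0],
    [-0.181, -0.386, 0],
    [0, 0, 0.25],
    [0, 0, 0.2],
    [0, 0, 0],
  ],
  twist=[0, 0, 0, 0, 0, 0, 0, 0, 0, 0],
)

```text
time_s: 5.15
position: [0.531, 0.0514, 0.1623]
tool_rot: [[-0.997, 0.071, -0.003], [0.071, 0.997, 0.0], [0.003, 0.0, -1.0]]
ft_force: [0.2, -0.2, -0.5]
grip_width: 0.0157
gripper_force: 97.8
```

```bash
cat > look.py <<'E'
import sys
from cl import *
n=sys.argv[1]
s=monitor.observe(); p=s["position"]; print(s["time_s"],p,s["ft_force"],s["grip_width"])
ims=[]
for k in ["top","side"]:
    im,d=optics.get_image(k); np.save(f"{k}d1.npy",d); P=cloud(k,d)
    q=P[(np.hypot(*(P[:,:2]-p[:2]).T)<.022)&(P[:,2]>.05)&(P[:,2]<p[2]+.02)]
    for lo,hi,r in [(p[2]-.10,p[2]-.058,.004),(p[2]-.054,p[2]-.047,.012),(p[2]-.02,p[2]-.002,.009)]:
        w=q[(q[:,2]>lo)&(q[:,2]<hi)]
        if len(w): print(k,round(lo,3),len(w),w.mean(0),w[:,:2].min(0),w[:,:2].max(0))
    for nm in ["release_pin","filter_slide_hole","release_button_top"]:
        print(k,nm,[(np.round(x["point"],1),round(x["confidence"],2)) for x in models.landmark_of(k,nm)[:2]])
    c=proj(k,[p[0],p[1],.06]).astype(int); c=np.clip(c,[50,37],[589,362])
    ims.append(cv2.resize(im[c[1]-37:c[1]+38,c[0]-50:c[0]+50],None,fx=4,fy=4,interpolation=cv2.INTER_CUBIC))
cv2.imwrite(f"pics/{n}.png",np.hstack(ims))
E
python3 look.py a
```

```text
5.15 [0.531  0.0514 0.1623] [ 0.1973 -0.1925 -0.5304] 0.01570195365836886
top release_pin [(array([193.7, 197.8]), 0.23)]
top filter_slide_hole []
top release_button_top []
side 0.062 48 [0.5332 0.0478 0.0825] [0.5288 0.044 ] [0.5528 0.0524]
side 0.108 14 [0.5319 0.0431 0.1132] [0.5228 0.0384] [0.543  0.0531]
side 0.142 42 [0.5332 0.0442 0.1524] [0.5237 0.0389] [0.5415 0.0523]
side release_pin [(array([337.2, 203.2]), 0.74)]
side filter_slide_hole [(array([337. , 209.3]), 0.66)]
side release_button_top []
```

View pics/a.png

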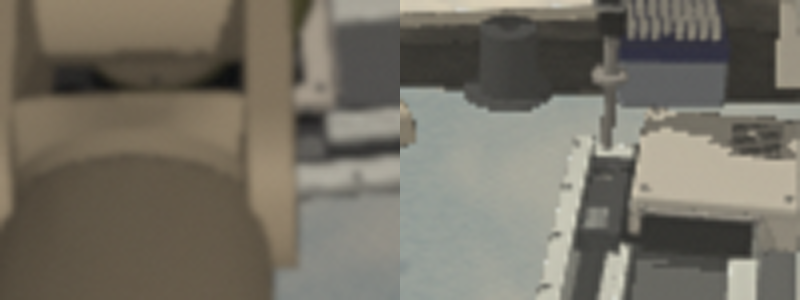

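The top view is blocked by the arm. The side view shows the pin tip at crop (605,150), with the hole just below it at about (605,175). I'll verify the hole position from the initial depth.

Run:
```python
from cl import *
psi=np.radians(-4.08); R=np.array([[np.cos(psi),-np.sin(psi)],[np.sin(psi),np.cos(psi)]]); O=np.array([.575,-.0468])
for k in ["top","side"]:
    P=cloud(k,np.load(k+"d.npy")); q=P.copy(); q[:,:2]=(P[:,:2]-O)@R
    print(k)
    m=(q[:,0]>-.067)&(q[:,0]<-.031)&(q[:,1]>.075)&(q[:,1]<.13)&(q[:,2]<.06)
    w=q[m]; w=w[np.argsort(-w[:,1])]
    print("  ".join("(%d,%d,%d)"%tuple(np.round(1000*a)) for a in w))
print(proj("side",[.5319,.0513,.044]),proj("side",[.531,.0514,.06]),proj("top",[.5319,.0513,.044]))
i=cv2.imread("pics/top0.png"); 
print(i[190:206,274:300].sum(2)//3)
```

```text
top
(-53,130,44)  (-51,130,44)  (-63,130,52)  (-49,129,47)  (-46,129,45)  (-43,129,43)  (-40,129,43)  (-38,129,43)  (-35,129,44)  (-64,128,44)  (-58,128,41)  (-53,128,42)  (-47,127,39)  (-56,127,46)  (-62,127,50)  (-51,127,43)  (-46,127,43)  (-43,127,42)  (-40,127,43)  (-32,126,39)  (-38,126,45)  (-35,126,43)  (-58,125,43)  (-56,125,43)  (-62,125,48)  (-66,125,52)  (-51,125,42)  (-54,125,46)  (-45,125,41)  (-49,124,47)  (-43,124,42)  (-31,124,36)  (-41,124,43)  (-38,124,42)  (-36,124,44)  (-59,123,44)  (-62,123,47)  (-53,123,41)  (-65,123,50)  (-56,123,44)  (-51,122,44)  (-49,122,44)  (-46,122,45)  (-43,122,43)  (-40,122,41)  (-39,121,47)  (-36,121,46)  (-65,120,48)  (-56,120,41)  (-62,120,46)  (-59,120,44)  (-51,120,42)  (-54,120,44)  (-49,120,44)  (-47,119,44)  (-38,119,39)  (-31,119,35)  (-41,119,43)  (-45,119,47)  (-35,119,40)  (-44,119,23)  (-54,119,32)  (-58,118,36)  (-42,118,23)  (-52,118,32)  (-48,118,30)  (-66,118,51)  (-41,118,31)  (-63,118,49)  (-38,118,31)  (-38,117,41)  (-36,116,43)  (-34,116,46)  (-60,115,45)  (-66,115,50)  (-63,115,49)  (-57,115,45)  (-55,115,44)  (-52
[... 5889 characters left out ...]
58  62  64
   66  68  73  79  86  87  88  86]
 [148 129  94  68  61  63  66  71  79  90  97 100  94  90  86  86  88  91
   95 100 108 118 127 129 128 128]
 [140 127 105  90  87  89  93 100 107 114 121 128 129 127 125 123 125 128
  130 134 138 144 150 151 149 148]
 [145 140 132 126 124 125 128 133 136 140 144 148 151 148 149 148 148 150
  151 152 153 155 157 154 147 147]
 [152 150 149 148 147 148 149 151 151 153 154 156 157 157 156 156 156 157
  157 158 158 159 156 146 133 130]
 [146 145 150 153 154 155 155 155 156 156 157 156 156 156 156 156 157 158
  158 159 158 157 153 141 123 118]
 [130 129 143 151 154 155 155 156 156 155 154 153 151 150 150 150 149 151
  153 154 154 151 145 136 124 118]]
```

Request:
step_arm(
  fingers=[1, 1, 1, 1, 1],
  travel=[
    [0, 0.01, 0],
    [0, 0, 0.08],
    [0, 0, 0.05],
    [0, 0, 0.05],
    [0, 0, 0],
  ],
  twist=[0, 0, 0, 0, 0],
)

```text
time_s: 6.18
position: [0.5316, 0.0524, 0.1448]
tool_rot: [[-0.997, 0.071, -0.001], [0.071, 0.997, 0.0], [0.001, 0.0, -1.0]]
ft_force: [-0.1, 1.0, -0.9]
grip_width: 0.0161
gripper_force: 97.8
```

Request:
step_arm(
  fingers=[1, 1, 1],
  travel=[
    [0, 0, 0.03],
    [0, 0, 0.02],
    [0, 0, 0],
  ],
  twist=[0, 0, 0],
)

```text
time_s: 6.55
position: [0.5319, 0.0524, 0.1405]
tool_rot: [[-0.997, 0.071, 0.0], [0.071, 0.997, -0.0], [-0.0, -0.0, -1.0]]
ft_force: [0.4, 0.1, 1.1]
grip_width: 0.0157
gripper_force: 97.8
```

Request:
step_arm(
  fingers=[1, 1, 1, 1],
  travel=[
    [0, 0, 0.03],
    [0, 0, 0.03],
    [0, 0, 0.03],
    [0, 0, 0],
  ],
  twist=[0, 0, 0, 0],
)

```text
time_s: 7.05
position: [0.5318, 0.0524, 0.1312]
tool_rot: [[-0.997, 0.071, 0.0], [0.071, 0.997, -0.0], [-0.0, -0.0, -1.0]]
ft_force: [0.5, -0.3, 3.4]
grip_width: 0.0157
gripper_force: 97.8
```

Request:
step_arm(
  fingers=[1, 1, 1, 1],
  travel=[
    [0, 0, 0.015],
    [0, 0, 0.01],
    [0, 0, 0],
    [0, 0, 0],
  ],
  twist=[0, 0, 0, 0],
)

```text
time_s: 7.55
position: [0.5322, 0.0524, 0.1298]
tool_rot: [[-0.997, 0.071, 0.002], [0.071, 0.997, -0.0], [-0.002, -0.0, -1.0]]
ft_force: [-0.9, 0.7, 10.6]
grip_width: 0.0161
gripper_force: 98.3
```

Request:
step_arm(
  fingers=[1, 1, 1, 1, 1, 1, 1, 1],
  travel=[
    [0, -0.03, 0],
    [0, -0.03, 0],
    [0, -0.03, 0],
    [0, -0.05, 0],
    [0, -0.05, 0],
    [0, -0.05, 0],
    [0, -0.05, 0],
    [0, 0, 0],
  ],
  twist=[0, 0, 0, 0, 0, 0, 0, 0],
)

```text
time_s: 8.55
position: [0.5295, 0.0228, 0.1286]
tool_rot: [[-0.997, 0.072, -0.001], [0.072, 0.997, -0.001], [0.001, -0.001, -1.0]]
ft_force: [0.6, 1.5, -1.6]
grip_width: 0.0161
gripper_force: 97.7
```

```bash
python3 look.py b
python3 - <<'E'
from cl import *
psi=np.radians(-4.08); R=np.array([[np.cos(psi),-np.sin(psi)],[np.sin(psi),np.cos(psi)]]); O=np.array([.575,-.0468])
print((monitor.observe()["position"][:2]-O)@R)
print(models.landmark_of("side","filter_slide"),models.landmark_of("side","light_flap"))
E
```

```text
8.55 [0.5295 0.0228 0.1286] [ 0.5722  1.5412 -1.5657] 0.016074489769666973
top release_pin []
top filter_slide_hole []
top release_button_top []
side 0.029 27 [0.5268 0.0202 0.0587] [0.51  0.012] [0.5333 0.0356]
side 0.075 34 [0.5296 0.0175 0.0792] [0.5195 0.0091] [0.5399 0.0296]
side 0.109 40 [0.5309 0.0153 0.1173] [0.5232 0.0078] [0.5384 0.0212]
side release_pin [(array([335.6, 218.3]), 0.51), (array([313.6, 171.3]), 0.32)]
side filter_slide_hole [(array([336. , 214.6]), 0.92)]
side release_button_top []
[-0.0502  0.0669]Traceback (most recent call last):
  File "<stdin>", line 4, in <module>
ValueError: it knows: amber_bottle, blue_tip_rack, filter_photometer, filter_slide, filter_slide_hole, photometer_end_stop, pin_stand, pin_stand_mouth, release_button_top, release_pin
```

View pics/b.png

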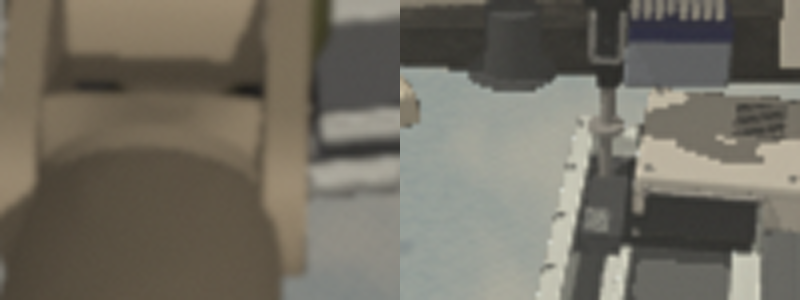

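The slide is following the pin: in the side crop its label at (597,218) keeps pace with the pin. I'll keep pushing.

Request:
step_arm(
  fingers=[1, 1, 1, 1, 1, 1, 1, 1, 1, 1],
  travel=[
    [0, -0.1, 0],
    [0, -0.1, 0],
    [0, -0.11, 0],
    [0, -0.11, 0],
    [0, -0.11, 0],
    [0, -0.11, 0],
    [0, -0.11, 0],
    [0, -0.11, 0],
    [0, -0.11, 0],
    [0, -0.08, 0],
  ],
  twist=[0, 0, 0, 0, 0, 0, 0, 0, 0, 0],
)

```text
time_s: 10.25
position: [0.5222, -0.082, 0.1288]
tool_rot: [[-0.997, 0.071, -0.0], [0.071, 0.997, -0.0], [0.0, -0.0, -1.0]]
ft_force: [1.2, 3.2, -1.1]
grip_width: 0.0161
gripper_force: 97.8
```

Request:
step_arm(
  fingers=[1, 1, 1, 1],
  travel=[
    [0, -0.04, 0],
    [0, -0.03, 0],
    [0, -0.02, 0],
    [0, 0, 0],
  ],
  twist=[0, 0, 0, 0],
)

```text
time_s: 10.75
position: [0.5216, -0.0903, 0.1288]
tool_rot: [[-0.997, 0.071, -0.0], [0.071, 0.997, -0.0], [0.0, -0.0, -1.0]]
ft_force: [0.4, 1.0, -1.3]
grip_width: 0.0157
gripper_force: 97.8
```

Request:
step_arm(
  fingers=[1, 1, 1],
  travel=[
    [0, -0.02, 0],
    [0, -0.01, 0],
    [0, 0, 0],
  ],
  twist=[0, 0, 0],
)

```text
time_s: 11.12
position: [0.5214, -0.0918, 0.1288]
tool_rot: [[-0.997, 0.071, 0.0], [0.071, 0.997, 0.003], [0.0, 0.003, -1.0]]
ft_force: [1.2, 8.4, 1.4]
grip_width: 0.016
gripper_force: 98.3
```

Request:
step_arm(
  fingers=[1, 1, 1],
  travel=[
    [0, -0.02, 0],
    [0, 0, 0],
    [0, 0, 0],
  ],
  twist=[0, 0, 0],
)

```text
time_s: 11.5
position: [0.5212, -0.0928, 0.1288]
tool_rot: [[-0.997, 0.071, 0.0], [0.071, 0.997, 0.005], [0.0, 0.005, -1.0]]
ft_force: [2.1, 12.6, 1.8]
grip_width: 0.0162
gripper_force: 99.2
```

Request:
step_arm(
  fingers=[1, 1, 1],
  travel=[
    [0, 0.04, 0],
    [0, 0.03, 0],
    [0, 0, 0],
  ],
  twist=[0, 0, 0],
)

```text
time_s: 11.88
position: [0.5217, -0.0884, 0.1288]
tool_rot: [[-0.997, 0.071, -0.0], [0.071, 0.997, -0.001], [0.0, -0.001, -1.0]]
ft_force: [-0.0, -0.9, -1.8]
grip_width: 0.0162
gripper_force: 98.0
```

Request:
step_arm(
  fingers=[1, 1, 1, 1, 1, 1],
  travel=[
    [0, 0, -0.1],
    [0, 0, -0.1],
    [0, 0, -0.4],
    [0, 0, -0.4],
    [0, 0, 0],
    [0, 0, 0],
  ],
  twist=[0, 0, 0, 0, 0, 0],
)

```text
time_s: 12.62
position: [0.5214, -0.0882, 0.2285]
tool_rot: [[-0.997, 0.071, -0.001], [0.071, 0.997, 0.0], [0.001, 0.0, -1.0]]
ft_force: [-0.3, 0.4, -2.0]
grip_width: 0.016
gripper_force: 98.0
```

Run:
```python
from cl import *
s=monitor.observe(); p=s["position"]; print(s["time_s"],p,s["ft_force"])
for k in ["side","top"]:
    im,d=optics.get_image(k); P=cloud(k,d)
    if k=="side": cv2.imwrite("pics/c.png",cv2.resize(im[90:290,230:430],None,fx=3,fy=3,interpolation=cv2.INTER_CUBIC))
    for n in ["filter_slide_hole","filter_slide","pin_stand_mouth"]:
        print(k,n,[(atz(k,x["point"],z)[:2],x["confidence"]) for x in models.landmark_of(k,n)[:1] for z in [{"filter_slide_hole":.044,"filter_slide":.03}.get(n,.056)]])
    q=P[(np.hypot(*(P[:,:2]-p[:2]).T)<.022)]
    for off,r in [(-.085,.004),(-.05,.012),(-.012,.009)]:
        w=q[abs(q[:,2]-p[2]-off)<.01]
        if len(w): print(k,off,len(w),np.percentile(w[:,:2],[8,92],axis=0).ravel(),w.mean(0))
    S=P[(abs(P[:,0]-.456)<.04)&(abs(P[:,1]-.249)<.04)]
    w=S[(S[:,2]>.05)&(S[:,2]<.062)]
    if len(w): print("stand",np.percentile(w[:,:2],[2,98],axis=0).ravel())
```

```text
12.625 [ 0.5214 -0.0882  0.2285] [-0.3326  0.446  -1.9733]
side filter_slide_hole [(array([ 0.525 , -0.0855]), 0.94)]
side filter_slide [(array([ 0.5244, -0.1195]), 0.91)]
side pin_stand_mouth [(array([0.4574, 0.2514]), 0.7)]
side -0.085 31 [ 0.5186 -0.0945  0.5255 -0.0894] [ 0.5221 -0.092   0.1443]
side -0.05 67 [ 0.5131 -0.1004  0.531  -0.0846] [ 0.5221 -0.0932  0.1797]
side -0.012 59 [ 0.5145 -0.0996  0.5294 -0.093 ] [ 0.522  -0.0957  0.2169]
stand [0.4363 0.2237 0.4752 0.2677]
top filter_slide_hole [(array([0.5268, 0.0528]), 0.66)]
top filter_slide []
top pin_stand_mouth [(array([0.4564, 0.2575]), 0.68)]
stand [0.4359 0.2293 0.4755 0.2686]
```

View pics/c.png

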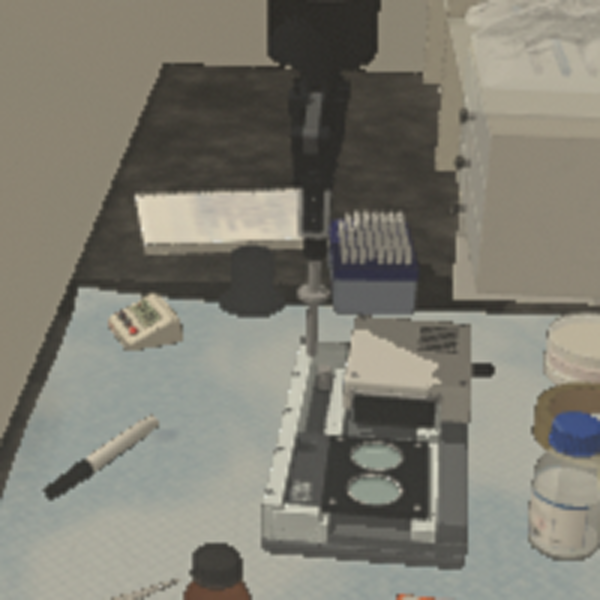

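The picture shows the slide at the end stop with both filters exposed at crop (375,472). The flap is shut at (395,410) and the pin is upright in the grip. Now back to the stand.

Request:
step_arm(
  fingers=[1, 1, 1, 1, 1, 1, 1, 1, 1, 1],
  travel=[
    [0.1124, 0.4164, 0],
    [0.1124, 0.4164, 0],
    [0.1124, 0.4164, 0],
    [0.1124, 0.4164, 0],
    [0.1124, 0.4164, 0],
    [0.1124, 0.4164, 0],
    [0.1124, 0.4164, 0],
    [0.1124, 0.4164, 0],
    [0, 0, 0.2],
    [0, 0, 0.2],
  ],
  twist=[0, 0, 0, 0, 0, 0, 0, 0, 0, 0],
)

```text
time_s: 14.28
position: [0.4555, 0.2511, 0.1882]
tool_rot: [[-0.998, 0.07, 0.0], [0.07, 0.998, 0.0], [-0.0, 0.0, -1.0]]
ft_force: [-0.4, 0.5, -1.7]
grip_width: 0.0157
gripper_force: 98.2
```

Request:
step_arm(
  fingers=[1, 1, 1, 1, 1],
  travel=[
    [0, -0.01, 0.2],
    [0, 0, 0.1],
    [0, 0, 0.05],
    [0, 0, 0.05],
    [0, 0, 0],
  ],
  twist=[0, 0, 0, 0, 0],
)

```text
time_s: 14.9
position: [0.4557, 0.2495, 0.1489]
tool_rot: [[-0.997, 0.071, 0.0], [0.071, 0.997, 0.0], [-0.0, 0.0, -1.0]]
ft_force: [0.2, -1.0, -1.2]
grip_width: 0.0158
gripper_force: 98.2
```

Inside the bore with no contact, so I'll lower it to about 1 mm above seating.

Request:
step_arm(
  fingers=[1, 1, 1, 1, 1, 1],
  travel=[
    [0, 0, 0.15],
    [0, 0, 0.12],
    [0, 0, 0.08],
    [0, 0, 0.03],
    [0, 0, 0.015],
    [0, 0, 0],
  ],
  twist=[0, 0, 0, 0, 0, 0],
)

```text
time_s: 15.65
position: [0.4558, 0.2495, 0.1095]
tool_rot: [[-0.997, 0.071, 0.001], [0.071, 0.997, 0.0], [-0.0, 0.0, -1.0]]
ft_force: [1.1, -0.9, -1.8]
grip_width: 0.0153
gripper_force: 98.2
```

Request:
step_arm(
  fingers=[1, 1, -1, -1, -1, -1, -1, -1],
  travel=[
    [0, 0, 0.01],
    [0, 0, 0],
    [0, 0, 0],
    [0, 0, 0],
    [0, 0, 0],
    [0, 0, 0],
    [0, 0, 0],
    [0, 0, 0],
  ],
  twist=[0, 0, 0, 0, 0, 0, 0, 0],
)

```text
time_s: 16.65
position: [0.4557, 0.2495, 0.1083]
tool_rot: [[-0.997, 0.071, -0.0], [0.071, 0.997, 0.0], [0.0, 0.0, -1.0]]
ft_force: [0.0, -0.8, -0.8]
grip_width: 0.0854
gripper_force: 0.0
```

Request:
step_arm(
  fingers=[-1, -1, -1, -1, -1, -1],
  travel=[
    [0, 0, -0.3],
    [0, 0, -0.4],
    [0, 0, -0.5],
    [0.5, 0.3, 0],
    [0.5, 0.3, 0],
    [0, 0, 0],
  ],
  twist=[0, 0, 0, 0, 0, 0],
)

```text
time_s: 17.4
position: [0.3575, 0.3179, 0.2287]
tool_rot: [[-0.998, 0.067, -0.0], [0.067, 0.998, 0.0], [0.0, 0.0, -1.0]]
ft_force: [1.1, -0.3, -0.3]
grip_width: 0.0854
gripper_force: 0.0
```

Run:
```python
from cl import *
im={}
for k in ["side","top"]:
    im[k],d=optics.get_image(k); P=cloud(k,d)
    S=P[(abs(P[:,0]-.456)<.04)&(abs(P[:,1]-.249)<.04)]
    for z in [(.1,.125),(.125,.145),(.145,.165)]:
        w=S[(S[:,2]>z[0])&(S[:,2]<z[1])]
        if len(w): print(k,z,len(w),w.mean(0),w[:,:2].min(0),w[:,:2].max(0),w[:,2].max())
    for n,z in [("filter_slide",.03),("filter_slide_hole",.044),("release_button_top",.038)]:
        print(k,n,[(atz(k,x["point"],z)[:2],x["confidence"]) for x in models.landmark_of(k,n)[:1]])
a=cv2.resize(im["side"][135:285,270:410],(400,428),interpolation=cv2.INTER_CUBIC);b=cv2.resize(im["top"][130:280,180:400],(400,428),interpolation=cv2.INTER_CUBIC)
cv2.imwrite("pics/d.png",np.hstack([a,b]))
```

```text
side (0.1, 0.125) 49 [0.4577 0.2411 0.1126] [0.4501 0.2321] [0.4651 0.2472] 0.12425113988153424
side (0.125, 0.145) 39 [0.4578 0.2425 0.1348] [0.4499 0.2366] [0.4647 0.2504] 0.14487444357886564
side (0.145, 0.165) 29 [0.4569 0.2428 0.1522] [0.4496 0.2361] [0.4645 0.255 ] 0.1585952460909396
side filter_slide [(array([ 0.5257, -0.1305]), 0.7)]
side filter_slide_hole [(array([ 0.5204, -0.0819]), 0.7)]
side release_button_top [(array([0.5353, 0.0452]), 0.46)]
top (0.1, 0.125) 22 [0.4523 0.2436 0.1117] [0.4465 0.2399] [0.4618 0.2518] 0.12234832476075341
top (0.125, 0.145) 19 [0.4517 0.2437 0.133 ] [0.4473 0.2398] [0.4605 0.2518] 0.1421962322902679
top (0.145, 0.165) 64 [0.455  0.2479 0.154 ] [0.4472 0.2403] [0.4639 0.2574] 0.15971475194430063
top filter_slide [(array([ 0.526 , -0.1185]), 0.85)]
top filter_slide_hole [(array([ 0.5196, -0.0816]), 0.73)]
top release_button_top [(array([0.5327, 0.0442]), 0.48)]
```

View pics/d.png

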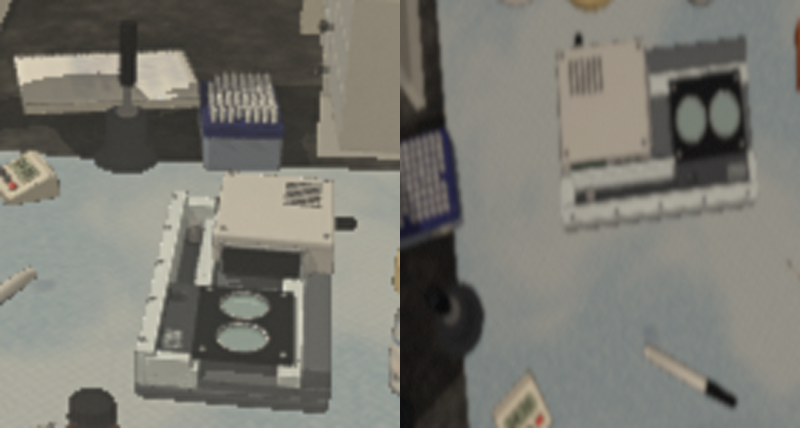

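The pin is upright in its stand (side crop (128,60)), the slide is at the stop, the flap is shut and the button is up. From its landmarks the slide travelled about 140 mm.

```bash
python3 -c "
from rig import close_job
print(close_job())"
```

```text
the job is handed in; nothing more can be done
None
```

I released the slide and pushed it out to the end stop, put the pin back upright in its stand and handed the job in; my last pictures show the flap shut and the button up, but no verdict came back.

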